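# Reset the pop-up indicators on three fuel filters

### The job

The three fuel filters have been serviced: reset their pop-up indicators in the order of the fuel line by pressing the round cap on top of each gently with the fingertips, fully down so that it stays there, first on the tallest filter, then the middle one, then the shortest. Do not grasp, lift, shift or tip the filters, never press hard (about 6 N is plenty), and leave everything else on the bench alone.

Things in the scene. Friction and masses are not known exactly. Their poses are not given: they have to be found in the camera images.
- filter_tall: the tallest of three loose, upright fuel filters, alike but for height: black bowl 76 mm in diameter, aluminium head 84 mm in diameter on top, flat head top 143 mm above the bench, two brass pipe stubs at the head's sides along its own +y and -y, ending 56 mm from its axis; about 0.85 kg. Origin: centre of the underside, z up
- ind_tall (a joint): stem travel of the pop-up indicator of the tallest filter, in m: 0 fully popped up, 0.010 fully down at its stop. Starts at 0 to 0.0015. Pushing it takes about 3 N all the way, then it is at its stop; it stays down when left
- ind_tall_top (a point): centre of the top face of that indicator's flat round black cap (26 mm in diameter, in the centre of the head); 165 mm above the bench when fully up, 155 mm when fully down, still 12 mm above the head's top and 9 mm above the flat 36 mm collar around it. The cap is cushioned on its stem: past 3 N it gives about 1 mm for each further 2 N, up to 6 mm, and springs back when released, while the stem stays down. Moves with the cap, z up
- filter_mid: the middle-height of three loose, upright fuel filters, alike but for height: black bowl 76 mm in diameter, aluminium head 84 mm in diameter on top, flat head top 108 mm above the bench, two brass pipe stubs at the head's sides along its own +y and -y, ending 56 mm from its axis; about 0.75 kg. Origin: centre of the underside, z up
- ind_mid (a joint): stem travel of the pop-up indicator of the middle-height filter, in m: 0 fully popped up, 0.010 fully down at its stop. Starts at 0 to 0.0015. Pushing it takes about 3 N all the way, then it is at its stop; it stays down when left
- ind_mid_top (a point): centre of the top face of that indicator's flat round black cap (26 mm in diameter, in the centre of the head); 130 mm above the bench when fully up, 120 mm when fully down, still 12 mm above the head's top and 9 mm above the flat 36 mm collar around it. The cap is cushioned on its stem: past 3 N it gives about 1 mm for each further 2 N, up to 6 mm, and springs back when released, while the stem stays down. Moves with the cap, z up
- filter_short: the shortest of three loose, upright fuel filters, alike but for height: black bowl 76 mm in diameter, aluminium head 84 mm in diameter on top, flat head top 73 mm above the bench, two brass pipe stubs at the head's sides along its own +y and -y, ending 56 mm from its axis; about 0.65 kg. Origin: centre of the underside, z up
- ind_short (a joint): stem travel of the pop-up indicator of the shortest filter, in m: 0 fully popped up, 0.010 fully down at its stop. Starts at 0 to 0.0015. Pushing it takes about 3 N all the way, then it is at its stop; it stays down when left
- ind_short_top (a point): centre of the top face of that indicator's flat round black cap (26 mm in diameter, in the centre of the head); 95 mm above the bench when fully up, 85 mm when fully down, still 12 mm above the head's top and 9 mm above the flat 36 mm collar around it. The cap is cushioned on its stem: past 3 N it gives about 1 mm for each further 2 N, up to 6 mm, and springs back when released, while the stem stays down. Moves with the cap, z up
- socket_a: loose steel socket (tube) standing upright, 28 mm in diameter, 38 mm high; a bystander. Origin: centre of its underside
- socket_b: loose steel socket (tube) standing upright, 24 mm in diameter, 30 mm high; a bystander. Origin: centre of its underside
- pump: loose electric fuel pump standing upright, aluminium with a black sleeve, 44 mm in diameter, 114 mm high with its white outlet; it has no indicator; a bystander. Origin: centre of its underside
- wrench: loose open-ended wrench lying on the bench nearer the robot than the filters, below 20 mm high; a bystander
- screwdriver: loose screwdriver lying on the bench nearer the robot than the filters, below 40 mm high; a bystander
- jar: loose glass jar with a steel lid, 56 mm in diameter, 70 mm high; a bystander. Origin: centre of its underside
- lock_ring: loose flat dark steel ring, 84 mm in diameter, 8 mm thick, lying on the bench; a bystander. Origin: centre of its underside
Things that resemble listed ones, but are neither listed nor needed, are in the scene too. Leave any orange, purple or red look-alike of the filter_short alone.

How it is judged (in metres and radians):
On the way, in this order (a step that is already met when the one before it is completed fails the run):
1. the indicator of the tallest filter is pressed down (7 mm or more of its 10 mm) (value of joint ind_tall above 0.007 m), for 0.1 s.
2. the indicator of the middle-height filter is pressed down (7 mm or more of its 10 mm) (value of joint ind_mid above 0.007 m), for 0.1 s.
3. the indicator of the shortest filter is pressed down (7 mm or more of its 10 mm) (value of joint ind_short above 0.007 m), for 0.1 s.
At the end, for the whole second after the job is handed in: all three indicators are down by 7 mm or more of their 10 mm; each filter stands still and upright (within 0.08 rad) on the bench, within 20 mm of where it started (value of joint each of ind_tall, ind_mid, ind_short above 0.007 m and distance of each of filter_tall, filter_mid, filter_short from where it was at the start of the episode below 0.02 m and angle between each of filter_tall, filter_mid, filter_short's own z axis and vertical below 0.08 rad and height (world z) of each of filter_tall, filter_mid, filter_short below 0.005 m and linear speed of each of filter_tall, filter_mid, filter_short below 0.02 m/s); the robot touches nothing.
It fails at once if an indicator is pushed down before the one on the next taller filter is down ((value of joint ind_mid above 0.005 m and value of joint ind_tall below 0.005 m) or (value of joint ind_short above 0.005 m and value of joint ind_mid below 0.005 m)).
It fails at once if a filter is pressed, squeezed or knocked with more than 25 N (contact force between any of the fingers, the arm and filter_tall above 25 N or contact force between any of the fingers, the arm and filter_mid above 25 N or contact force between any of the fingers, the arm and filter_short above 25 N).
It fails at once if a filter is lifted (more than 8 mm), tipped (more than 0.15 rad) or shifted (more than 20 mm) (height (world z) of any of filter_tall, filter_mid, filter_short above 0.008 m or angle between any of filter_tall, filter_mid, filter_short's own z axis and vertical above 0.15 rad or distance of any of filter_tall, filter_mid, filter_short from where it was at the start of the episode above 0.02 m).
It fails at once if another loose thing on the bench is shifted by more than 25 mm (distance of any of socket_a, socket_b, pump, wrench, screwdriver, jar, lock_ring from where it was at the start of the episode above 0.025 m).
It also fails if it takes over 51 s, if anything falls off the work surface, if the arm or the gripper's body presses on something with over 40 N, if the wrist force passes 120 N, or if a joint passes its speed limit or range.

### The arm

A 6-joint arm with a two-finger parallel gripper is mounted at the origin on the work surface. World frame = base frame: x ahead of the robot, y to its left, z up, the work surface at z = 0. Lengths are in m, angles in degrees, forces in N, time in s.
With the tool pointing down it reaches from about 0.375 to 0.9 m from the base axis. Payload 3.1 kg.
Tool frame: the origin (TCP) lies on the centre line of the jaws, within the pads' length; the fingertips stand 8 mm ahead of it and the grasp point (between the pads) lies 11 mm behind it (bot.tip_extent is the distance from the TCP to the fingertips, in m); z points along the fingers, y is the line along which they close (so a half turn about z gives the same grasp; the last joint's range is limited). The gripper opens to 87 mm and grips with 3 to 60 N. Pads are 19 mm wide; open, the fingers measure 117 mm over their backs; the gripper's body (75 mm by 190 mm) begins 51 mm behind the grasp point.
Start: joints at [-83.566, 30.224, 82.088, -0, 67.689, -10.227], TCP at [0.179, -0.599, 0.231] pointing down, gripper open.
Joint ranges: [-176.69, 176.69], [-43.24, 126.21], [12.49, 139.97], [-82, 262], [0, 151.66], [-163.58, 163.58]. Speed limits (degrees/s): [159.86, 159.86, 180, 180, 180, 180].

### API

Orientations are given as a 3x3 rotation matrix whose columns are the frame's x, y, z axes.
In Python, from rig import bot, vision, workorder gives the robot as it stands.
- The arm moves only by the shell command python3 -m handwheel 'ROWS'. ROWS is JSON, a list of rows, each an object with "delta_rot": the turn, a rotation vector about the tool's x, y, z in rad, a list of three; "xyz": the shift along the tool's x, y, z in mm, a list of three; "hand": the closure, from -1 (fully open) to 1 (shut). A call has exactly 5 rows; each row is the pose to reach, as a shift and turn from the pose commanded when the call began, along the tool's axes at that moment; what a row does not reach only later rows make up. A row lasts 1/8 s, in which the tool goes at most 62.5 mm and 10.7 degrees, less where a joint would pass 70% of its speed; a pose out of reach is approached as far as the arm can. A call with a gripper value outside its range is refused whole. The fingers move at their own pace and stop on an object; the grip force is fixed at half the most. Time passes only in rows, so rows that repeat a pose let the fingers close, or fill a call up. It gives the time, the measured TCP pose, the force, the opening and the grip force at its end, in the units of the state.
- bot.read_state(): the state, without advancing time (a new reading comes with each control period).
- vision.capture(name): name is "scene" or "top" or "wrist"; returns the picture (400x640x3 uint8, red, green, blue); there is no depth.
- vision.camera_model(name): a dict with "camera_matrix" (3x3 intrinsics, pixels), "camera_from_world" (4x4, takes a point from world to camera coordinates). Camera axes: x right, y up, looking along -z (the intrinsics and any distortion apply to the point x, -y, -z); pixel columns grow to the right and rows downward; lengths in m; the calibration is good to about 2 mm. A picture is of the moment at which its call begins: read the wrist's pose just before it. camera_model takes no time and is no camera call; for the wrist camera it gives the pose at the moment of the call.
- workorder.hand_in(): hands the job in; it is judged then, once.
The state is a dict: "time_s": time; "joint_positions": joint angles; "qvel": joint speeds; "tau": joint torques, N m; "position": TCP position; "tcp_rot": TCP orientation; "force": force on the tool from outside, world axes, zero at the start; "moment": the same for the moment, N m; "opening": opening from 0.0 (shut) to 1.0 (fully open); "grasp_force": force on a finger pad.
Only numpy, scipy, OpenCV 4.12 (cv2) and the standard library are available. Lean on these libraries where they do the work, as an engineer would, in place of code of your own. Each camera call takes 0.05 s, during which the arm holds its last target. There are 200 camera calls.

## Working session

There is one attempt and no reset: what is moved stays moved. The work goes in short steps, Python scripts to look and compute and a shell command to move; the robot and the scene stay as the last step left them, time stands still between calls to the robot, and variables do not carry over. Pictures are saved under pics/ and viewed, at most 12 in all, crops included, and the job is handed in when it is done.

```bash
ls; mkdir -p pics; python3 - <<'E'
from rig import bot, vision
import cv2, numpy as np
np.set_printoptions(precision=4,suppress=True)
for n in("top","scene"):
    im=vision.capture(n); cv2.imwrite(f"pics/{n}0.png",im[:,:,::-1])
    m=vision.camera_model(n); print(n,m)
s=bot.read_state();print(s)
E
```

```text
pics
top {'camera_matrix': array([[520.5204,   0.    , 315.0509],
       [  0.    , 520.5204, 208.5041],
       [  0.    ,   0.    ,   1.    ]]), 'camera_from_world': array([[ 0.014 , -0.9998, -0.0115, -0.0685],
       [ 0.9966,  0.013 ,  0.0817, -0.5573],
       [-0.0815, -0.0126,  0.9966, -1.204 ],
       [ 0.    ,  0.    ,  0.    ,  1.    ]])}
scene {'camera_matrix': array([[370.846 ,   0.    , 324.4656],
       [  0.    , 370.846 , 200.6589],
       [  0.    ,   0.    ,   1.    ]]), 'camera_from_world': array([[ 0.0537,  0.9984, -0.0185,  0.0437],
       [-0.5337,  0.0444,  0.8445,  0.2144],
       [ 0.844 , -0.0355,  0.5352, -1.3613],
       [ 0.    ,  0.    ,  0.    ,  1.    ]])}
{'time_s': 0.1, 'joint_positions': array([-83.5666,  30.2757,  82.1492,  -0.0006,  67.6891, -10.2274]), 'qvel': array([ 0.0605, -0.0749, -0.0825,  0.1147,  0.029 , -0.0714]), 'tau': array([ -0.0006, -44.0986, -17.715 ,   0.0636,   0.0534,  -0.    ]), 'position': array([ 0.1791, -0.5981,  0.2296]), 'tcp_rot': array([[ 0.958 ,  0.2867, -0.0002],
       [ 0.2867, -0.958 ,  0.002 ],
       [ 0.0003, -0.002 , -1.    ]]), 'force': array([ 0.5863,  0.3088, -0.1095]), 'moment': array([ 0.0498,  0.0291, -0.0418]), 'grasp_force': 0.0, 'opening': 1.0015366517966202}
```

View pics/top0.png

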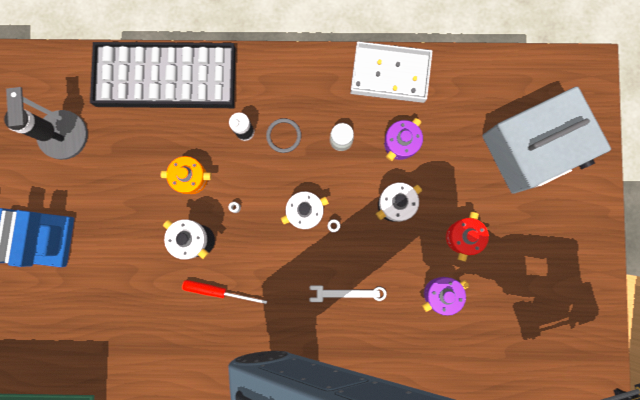

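View pics/scene0.png

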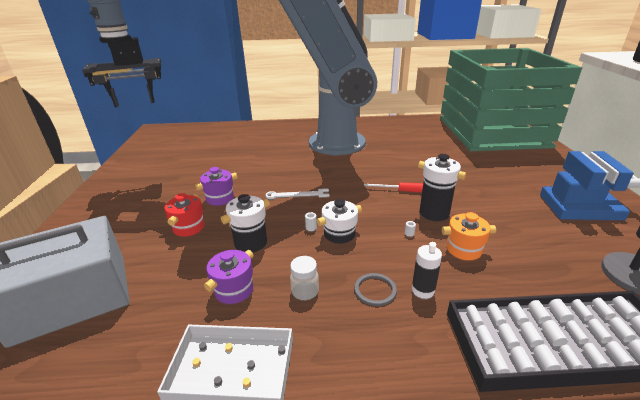

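The top view shows three aluminium heads at (185,239), (305,209) and (400,201). In the scene view they are at (440,170) tall, (340,215) short and (246,215) middle. The look-alikes are coloured: orange (185,174), purple (404,138) and (445,296), red (470,237). I'll measure the head centres and confirm them in a crop.

```bash
cat >h.py <<'E'
import numpy as np, cv2
from rig import bot, vision
np.set_printoptions(precision=4,suppress=True)
def ray(m,u,v,z):
    K=m["camera_matrix"];T=m["camera_from_world"];R=T[:3,:3]
    d=np.linalg.inv(K)@[u,v,1]; d=R.T@(d*[1,-1,-1]); c=-R.T@T[:3,3]
    return c+d*(z-c[2])/d[2]
def proj(m,p):
    q=(m["camera_from_world"]@np.append(p,1))[:3]*[1,-1,-1]; q=m["camera_matrix"]@q; return q[:2]/q[2]
def delta(target):
    s=bot.read_state(); print("t",s["time_s"],"pos",s["position"],"F",s["force"])
    d=s["tcp_rot"].T@(np.array(target)-s["position"]); print("tool mm",d*1000); return d
E
cat >m.py <<'E'
from h import *
im=cv2.imread("pics/top0.png"); mt=vision.camera_model("top"); ms=vision.camera_model("scene")
hsv=cv2.cvtColor(im,cv2.COLOR_BGR2HSV); w=((hsv[:,:,2]>170)&(hsv[:,:,1]<50)).astype(np.uint8)
sc=cv2.imread("pics/scene0.png")
for n,(u,v),H in(("tall",(185,239),.143),("mid",(400,201),.108),("short",(305,209),.073)):
    r=32; mk=np.zeros_like(w); cv2.circle(mk,(u,v),r,1,-1)
    c=max(cv2.findContours(w&mk,cv2.RETR_EXTERNAL,cv2.CHAIN_APPROX_NONE)[0],key=cv2.contourArea)
    (x,y),rad=cv2.minEnclosingCircle(c); e=cv2.fitEllipse(cv2.convexHull(c))
    p=ray(mt,*e[0],H); pe=p.copy(); pe[2]=H+.022
    d=(hsv[:,:,2]<60).astype(np.uint8); mk[:]=0; cv2.circle(mk,(u,v),12,1,-1)
    M=cv2.moments(d&mk,True); q=ray(mt,M["m10"]/M["m00"],M["m01"]/M["m00"],H+.018)
    a=proj(ms,pe);print(n,(x,y),rad,e,"head",p,"cap",q,"scene cap px",a,"top cap px",proj(mt,pe))
    cv2.circle(sc,tuple(np.int32(a.round())),1,(0,0,255),-1); a=proj(mt,pe); cv2.circle(im,tuple(np.int32(a.round())),1,(0,0,255),-1)
A=cv2.resize(im[150:280,130:450],(800,325),interpolation=2);B=cv2.resize(sc[140:260,200:500],(675,270),interpolation=2)
o=np.zeros((595,800,3),np.uint8);o[:325]=A;o[325:,:675]=B;cv2.imwrite("pics/chk.png",o)
E
python3 m.py
```

```text
tall (184.25636291503906, 239.2860107421875) 20.269023895263672 ((184.25570678710938, 239.1162109375), (39.65369415283203, 40.34601974487305), 91.4486083984375) head [0.4796 0.2139 0.143 ] cap [0.4899 0.209  0.161 ] scene cap px [442.9827 155.2451] top cap px [181.4824 238.8716]
mid (398.92913818359375, 201.2073516845703) 19.305442810058594 ((399.02618408203125, 201.18431091308594), (37.666900634765625, 38.32590866088867), 91.4164047241211) head [ 0.5696 -0.2456  0.108 ] cap [ 0.5649 -0.2499  0.126 ] scene cap px [244.3291 196.3811] top cap px [400.5559 200.2037]Traceback (most recent call last):
  File "m.py", line 11, in <module>
    M=cv2.moments(d&mk,True); q=ray(mt,M["m10"]/M["m00"],M["m01"]/M["m00"],H+.018)
                                       ~~~~~~~~^~~~~~~~~
ZeroDivisionError: float division by zero
```

```bash
sed -i '/d=(hsv/d;/M=cv2/d;s/"cap",q,//' m.py; python3 m.py
```

```text
tall (184.25636291503906, 239.2860107421875) 20.269023895263672 ((184.25570678710938, 239.1162109375), (39.65369415283203, 40.34601974487305), 91.4486083984375) head [0.4796 0.2139 0.143 ] scene cap px [442.9827 155.2451] top cap px [181.4824 238.8716]
mid (398.92913818359375, 201.2073516845703) 19.305442810058594 ((399.02618408203125, 201.18431091308594), (37.666900634765625, 38.32590866088867), 91.4164047241211) head [ 0.5696 -0.2456  0.108 ] scene cap px [244.3291 196.3811] top cap px [400.5559 200.2037]
short (304.052001953125, 209.98800659179688) 18.830368041992188 ((304.11328125, 209.88577270507812), (37.083560943603516, 37.42936325073242), 134.18496704101562) head [ 0.5506 -0.0369  0.073 ] scene cap px [339.6863 201.0395] top cap px [303.7917 209.101 ]
```

View pics/chk.png

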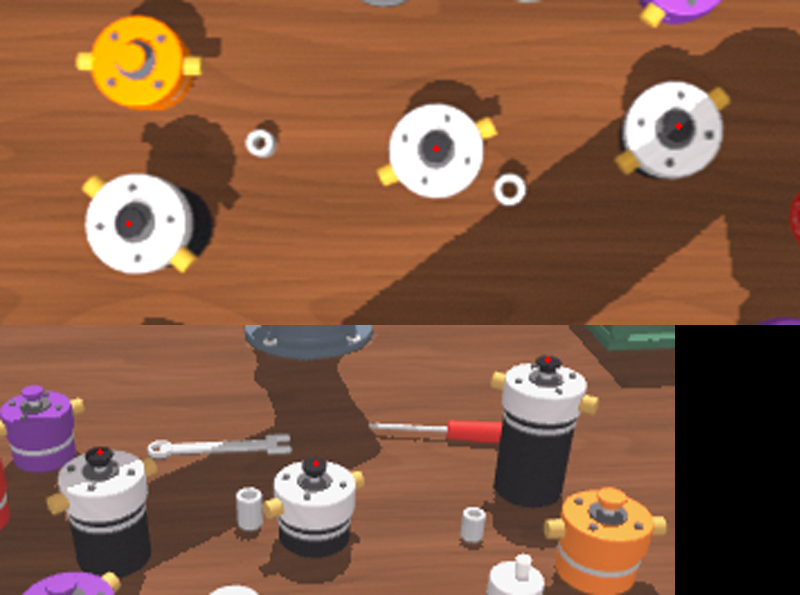

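Both views agree: the projected cap centres (red dots) sit on the black caps of the three aluminium/black filters. In the top image these are tall (181,239), mid (400,200) and short (304,209). Nothing else has an aluminium head on a black bowl. I'll shut the fingers and move towards the tall one, curving around the base.

```bash
python3 -m handwheel '[{"delta_rot":[0,0,0],"xyz":[56,-23,-4],"hand":1},{"delta_rot":[0,0,0],"xyz":[112,-46,-8],"hand":1},{"delta_rot":[0,0,0],"xyz":[168,-69,-12],"hand":1},{"delta_rot":[0,0,0],"xyz":[224,-92,-12],"hand":1},{"delta_rot":[0,0,0],"xyz":[280,-115,-12],"hand":1}]'; python3 -c "
from h import *
delta([.4796,.2139,.235])"
```

```text
time_s: 0.72
position: [0.4157, -0.4068, 0.2423]
tcp_rot: [[0.958, 0.286, -0.0], [0.286, -0.958, 0.0], [-0.0, -0.0, -1.0]]
force: [0.8, 0.1, 0.2]
opening: 0.511
grasp_force: 0.0
t 0.725 pos [ 0.4157 -0.4068  0.2423] F [0.7929 0.0542 0.2173]
tool mm [ 239.013  -576.3957    7.478 ]
```

```bash
python3 -m handwheel '[{"delta_rot":[0,0,0],"xyz":[24,-57,0],"hand":1},{"delta_rot":[0,0,0],"xyz":[48,-115,0],"hand":1},{"delta_rot":[0,0,0],"xyz":[72,-172,0],"hand":1},{"delta_rot":[0,0,0],"xyz":[96,-230,0],"hand":1},{"delta_rot":[0,0,0],"xyz":[119,-286,0],"hand":1}]'; python3 -m handwheel '[{"delta_rot":[0,0,0],"xyz":[24,-57,0],"hand":1},{"delta_rot":[0,0,0],"xyz":[48,-115,0],"hand":1},{"delta_rot":[0,0,0],"xyz":[72,-172,0],"hand":1},{"delta_rot":[0,0,0],"xyz":[96,-230,0],"hand":1},{"delta_rot":[0,0,0],"xyz":[116,-282,0],"hand":1}]';  python3 -c "
from h import *
delta([.4796,.2139,.190])"
```

```text
time_s: 1.35
position: [0.4463, -0.0981, 0.2424]
tcp_rot: [[0.958, 0.286, -0.0], [0.286, -0.958, 0.0], [0.0, -0.0, -1.0]]
force: [1.9, 0.1, 0.0]
opening: 0.015
grasp_force: 0.0
time_s: 1.98
position: [0.4766, 0.2055, 0.2424]
tcp_rot: [[0.958, 0.287, -0.0], [0.287, -0.958, -0.0], [-0.0, 0.0, -1.0]]
force: [0.6, -0.8, -0.7]
opening: 0.005
grasp_force: 0.0
t 1.975 pos [0.4766 0.2055 0.2424] F [ 0.5777 -0.8324 -0.6787]
tool mm [ 5.3352 -7.1622 52.3721]
```

```bash
python3 -m handwheel '[{"delta_rot":[0,0,0],"xyz":[5,-7,15],"hand":1},{"delta_rot":[0,0,0],"xyz":[5,-7,30],"hand":1},{"delta_rot":[0,0,0],"xyz":[5,-7,45],"hand":1},{"delta_rot":[0,0,0],"xyz":[5,-7,50],"hand":1},{"delta_rot":[0,0,0],"xyz":[5,-7,50],"hand":1}]'; python3 - <<'E'
from h import *
delta([.4796,.2139,.173])
m=vision.camera_model("wrist"); im=vision.capture("wrist")[:,:,::-1].copy()
print(proj(m,[.4796,.2139,.165]),bot.tip_extent)
s=bot.read_state(); print(proj(m,s["position"]+s["tcp_rot"][:,2]*bot.tip_extent))
cv2.imwrite("pics/w1.png",im)
cv2.imwrite("pics/s1.png",vision.capture("scene")[90:260,340:540,::-1].repeat(3,0).repeat(3,1))
E
```

```text
time_s: 2.6
position: [0.4795, 0.2103, 0.192]
tcp_rot: [[0.959, 0.285, -0.001], [0.285, -0.959, -0.0], [-0.001, -0.0, -1.0]]
force: [0.0, 0.0, 1.0]
opening: 0.008
grasp_force: 0.0
t 2.6 pos [0.4795 0.2103 0.192 ] F [0.0264 0.0147 0.9826]
tool mm [ 1.1727 -3.4073 19.0376]
[309.5689 240.0117] 0.008
[314.7027 255.1232]
```

View pics/w1.png

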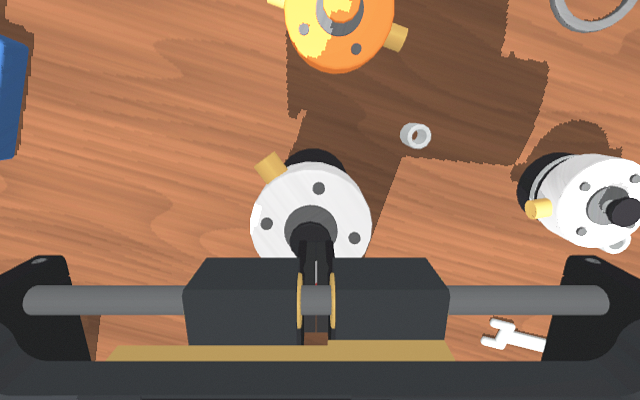

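View pics/s1.png

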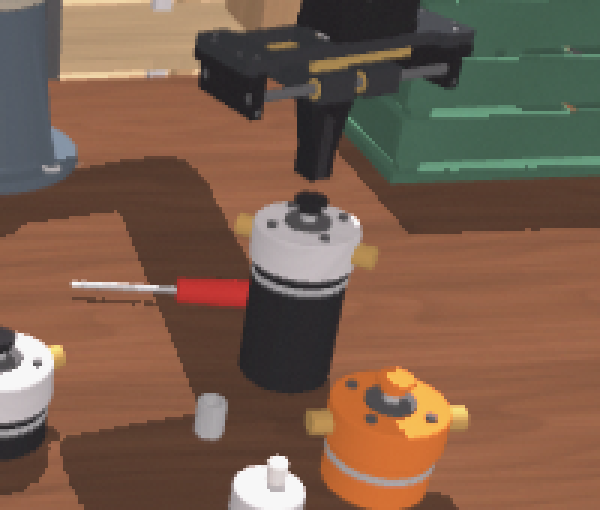

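The wrist view shows the tall filter's cap at about (310,238), where the estimate puts it. The scene crop shows the shut fingertips just above the cap. A small lateral correction, then down.

```bash
python3 -m handwheel '[{"delta_rot":[0,0,0],"xyz":[1,-3.5,0],"hand":1},{"delta_rot":[0,0,0],"xyz":[1,-3.5,4],"hand":1},{"delta_rot":[0,0,0],"xyz":[1,-3.5,8],"hand":1},{"delta_rot":[0,0,0],"xyz":[1,-3.5,12],"hand":1},{"delta_rot":[0,0,0],"xyz":[1,-3.5,12],"hand":1}]';python3 -m handwheel '[{"delta_rot":[0,0,0],"xyz":[0,0,2],"hand":1},{"delta_rot":[0,0,0],"xyz":[0,0,5],"hand":1},{"delta_rot":[0,0,0],"xyz":[0,0,8],"hand":1},{"delta_rot":[0,0,0],"xyz":[0,0,11],"hand":1},{"delta_rot":[0,0,0],"xyz":[0,0,11],"hand":1}]'; python3 -c "
from h import *
delta([.4796,.2139,.162])"
```

```text
time_s: 3.32
position: [0.4792, 0.215, 0.18]
tcp_rot: [[0.958, 0.287, -0.001], [0.287, -0.958, -0.0], [-0.001, -0.0, -1.0]]
force: [-0.5, -0.3, -0.2]
opening: 0.005
grasp_force: 0.0
time_s: 3.95
position: [0.4795, 0.215, 0.1695]
tcp_rot: [[0.958, 0.287, 0.0], [0.287, -0.958, 0.0], [0.0, -0.0, -1.0]]
force: [0.4, -0.2, -0.6]
opening: 0.007
grasp_force: 0.1
t 3.95 pos [0.4795 0.215  0.1695] F [ 0.3761 -0.2457 -0.5702]
tool mm [-0.2721  1.0985  7.4705]
```

```bash
python3 -m handwheel '[{"delta_rot":[0,0,0],"xyz":[0,0,1],"hand":1},{"delta_rot":[0,0,0],"xyz":[0,0,2],"hand":1},{"delta_rot":[0,0,0],"xyz":[0,0,3],"hand":1},{"delta_rot":[0,0,0],"xyz":[0,0,4],"hand":1},{"delta_rot":[0,0,0],"xyz":[0,0,5],"hand":1}]'; python3 -c "
from h import *
delta([.4796,.2139,.162])
cv2.imwrite('pics/s2.png',vision.capture('scene')[100:220,390:490,::-1].repeat(5,0).repeat(5,1))"
```

```text
time_s: 4.58
position: [0.4796, 0.215, 0.1645]
tcp_rot: [[0.958, 0.287, 0.0], [0.287, -0.958, 0.0], [0.0, 0.0, -1.0]]
force: [-0.2, 0.3, 2.5]
opening: 0.008
grasp_force: 1.3
t 4.575 pos [0.4796 0.215  0.1645] F [-0.1864  0.2706  2.4642]
tool mm [-0.3081  1.1018  2.5146]
```

View pics/s2.png

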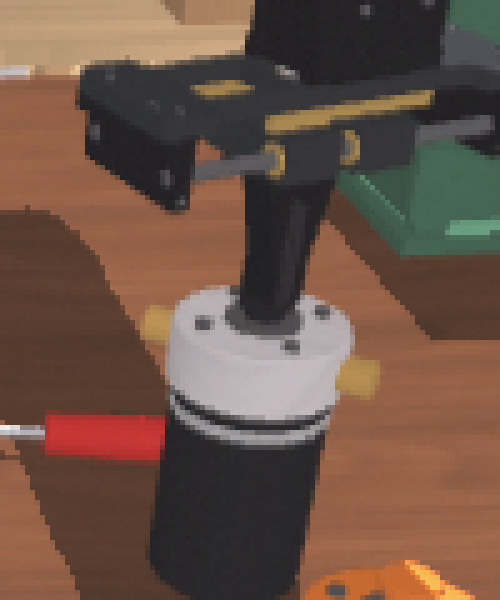

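The fingertips are on the cap, about (440,165) in the full picture, at about 2.5 N. I'll go down the last few mm until the force rises past 3 N.

```bash
python3 -m handwheel '[{"delta_rot":[0,0,0],"xyz":[0,0,1],"hand":1},{"delta_rot":[0,0,0],"xyz":[0,0,2],"hand":1},{"delta_rot":[0,0,0],"xyz":[0,0,2.5],"hand":1},{"delta_rot":[0,0,0],"xyz":[0,0,2.5],"hand":1},{"delta_rot":[0,0,0],"xyz":[0,0,2.5],"hand":1}]'
```

```text
time_s: 5.25
position: [0.4796, 0.215, 0.1622]
tcp_rot: [[0.958, 0.287, 0.0], [0.287, -0.958, 0.0], [0.0, 0.0, -1.0]]
force: [-0.7, 0.6, 4.6]
opening: 0.002
grasp_force: 2.3
```

4.6 N at tip height 154.2 mm fits the stop plus 0.8 mm of cushion. One more millimetre to be sure, then lift off.

```bash
python3 -m handwheel '[{"delta_rot":[0,0,0],"xyz":[0,0,0.5],"hand":1},{"delta_rot":[0,0,0],"xyz":[0,0,0.8],"hand":1},{"delta_rot":[0,0,0],"xyz":[0,0,0.8],"hand":1},{"delta_rot":[0,0,0],"xyz":[0,0,0.8],"hand":1},{"delta_rot":[0,0,0],"xyz":[0,0,0.8],"hand":1}]';python3 -m handwheel '[{"delta_rot":[0,0,0],"xyz":[0,0,-4],"hand":1},{"delta_rot":[0,0,0],"xyz":[0,0,-14],"hand":1},{"delta_rot":[0,0,0],"xyz":[0,0,-28],"hand":1},{"delta_rot":[0,0,0],"xyz":[0,0,-48],"hand":1},{"delta_rot":[0,0,0],"xyz":[0,0,-60],"hand":1}]'; python3 -c "
from h import *
delta([.5696,-.2456,.19])
cv2.imwrite('pics/s3.png',vision.capture('scene')[130:250,390:490,::-1].repeat(5,0).repeat(5,1))"
```

```text
time_s: 5.88
position: [0.4796, 0.2151, 0.1615]
tcp_rot: [[0.958, 0.287, 0.0], [0.287, -0.958, 0.0], [0.0, 0.0, -1.0]]
force: [-1.1, 1.2, 6.0]
opening: 0.008
grasp_force: 3.0
time_s: 6.5
position: [0.4801, 0.2152, 0.2228]
tcp_rot: [[0.958, 0.287, 0.002], [0.287, -0.958, 0.0], [0.002, 0.0, -1.0]]
force: [-0.4, 1.1, -0.6]
opening: 0.009
grasp_force: 0.0
t 6.5 pos [0.4801 0.2152 0.2228] F [-0.4123  1.1303 -0.6335]
tool mm [-46.4137 467.1029  32.8162]
```

View pics/s3.png

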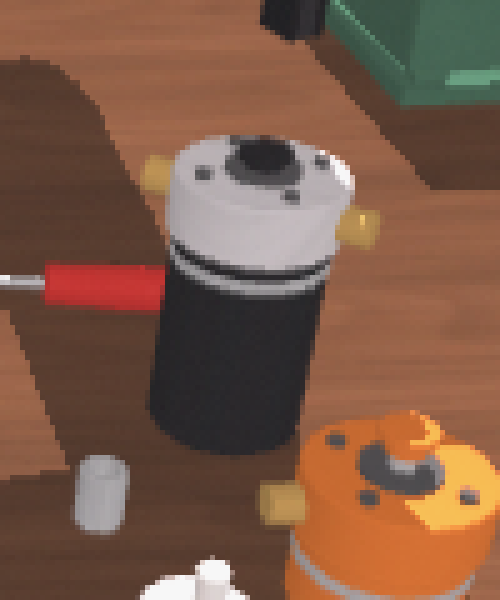

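The tall cap now sits low, just above its collar at (443,161), and the filter stands upright and unmoved. Next is the middle filter.

```bash
python3 -m handwheel '[{"delta_rot":[0,0,0],"xyz":[-6,57,0],"hand":1},{"delta_rot":[0,0,0],"xyz":[-12,114,0],"hand":1},{"delta_rot":[0,0,0],"xyz":[-18,171,0],"hand":1},{"delta_rot":[0,0,0],"xyz":[-24,228,0],"hand":1},{"delta_rot":[0,0,0],"xyz":[-29,285,0],"hand":1}]';python3 -m handwheel '[{"delta_rot":[0,0,0],"xyz":[-6,57,0],"hand":1},{"delta_rot":[0,0,0],"xyz":[-12,114,0],"hand":1},{"delta_rot":[0,0,0],"xyz":[-17,170,10],"hand":1},{"delta_rot":[0,0,0],"xyz":[-17,182,30],"hand":1},{"delta_rot":[0,0,0],"xyz":[-17,182,50],"hand":1}]'; python3 - <<'E'
from h import *
c=[.5696,-.2456,.138]; delta(c)
m=vision.camera_model("wrist"); im=vision.capture("wrist")[:,:,::-1].copy()
p=proj(m,[.5696,-.2456,.130]);print(p); cv2.circle(im,tuple(np.int32(p)),2,(0,0,255),-1)
cv2.imwrite("pics/w2.png",im[130:300,180:460].repeat(2,0).repeat(2,1))
E
```

```text
time_s: 7.18
position: [0.5334, -0.0681, 0.2212]
tcp_rot: [[0.958, 0.287, -0.0], [0.287, -0.958, 0.0], [0.0, -0.0, -1.0]]
force: [-0.2, 0.4, 0.1]
opening: 0.008
grasp_force: 0.0
time_s: 7.8
position: [0.5689, -0.2463, 0.1698]
tcp_rot: [[0.959, 0.285, -0.001], [0.285, -0.959, 0.001], [-0.0, -0.001, -1.0]]
force: [-0.2, 0.8, 0.2]
opening: 0.008
grasp_force: 0.0
t 7.8 pos [ 0.5689 -0.2463  0.1698] F [-0.1622  0.8452  0.2167]
tool mm [ 0.8436 -0.396  31.8258]
[314.489  232.7071]
```

View pics/w2.png

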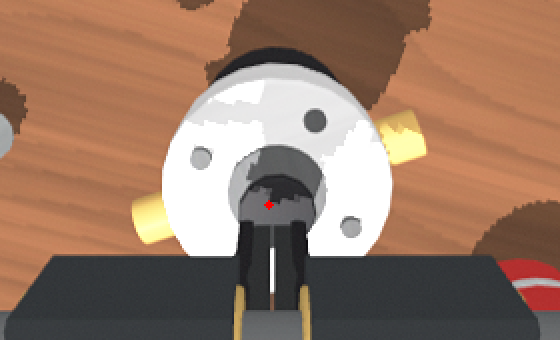

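The mid cap is centred at about (278,212) in the crop, roughly 3 mm to the image right of the estimate (268,205). I'll shift by x −1, y +2.5 and go down.

```bash
python3 -m handwheel '[{"delta_rot":[0,0,0],"xyz":[-0.5,2.5,5],"hand":1},{"delta_rot":[0,0,0],"xyz":[-0.5,2.5,12],"hand":1},{"delta_rot":[0,0,0],"xyz":[-0.5,2.5,19],"hand":1},{"delta_rot":[0,0,0],"xyz":[-0.5,2.5,25],"hand":1},{"delta_rot":[0,0,0],"xyz":[-0.5,2.5,28],"hand":1}]';python3 -m handwheel '[{"delta_rot":[0,0,0],"xyz":[0,0,3],"hand":1},{"delta_rot":[0,0,0],"xyz":[0,0,6],"hand":1},{"delta_rot":[0,0,0],"xyz":[0,0,9],"hand":1},{"delta_rot":[0,0,0],"xyz":[0,0,11],"hand":1},{"delta_rot":[0,0,0],"xyz":[0,0,11],"hand":1}]'
```

```text
time_s: 8.48
position: [0.5695, -0.2479, 0.1429]
tcp_rot: [[0.958, 0.287, -0.0], [0.287, -0.958, 0.0], [-0.0, -0.0, -1.0]]
force: [-0.1, 0.3, -0.2]
opening: 0.006
grasp_force: 0.0
time_s: 9.1
position: [0.5697, -0.2482, 0.1324]
tcp_rot: [[0.958, 0.287, 0.0], [0.287, -0.958, -0.0], [0.0, 0.0, -1.0]]
force: [-0.9, 0.4, 2.3]
opening: 0.005
grasp_force: 1.1
```

Tip height is 124.4 mm and the cap is being pushed. The target is about 153.5 − 35 = 118.5 mm.

```bash
python3 -m handwheel '[{"delta_rot":[0,0,0],"xyz":[0,0,1.5],"hand":1},{"delta_rot":[0,0,0],"xyz":[0,0,3],"hand":1},{"delta_rot":[0,0,0],"xyz":[0,0,4.5],"hand":1},{"delta_rot":[0,0,0],"xyz":[0,0,5.5],"hand":1},{"delta_rot":[0,0,0],"xyz":[0,0,5.5],"hand":1}]'
```

```text
time_s: 9.72
position: [0.5697, -0.2482, 0.127]
tcp_rot: [[0.958, 0.287, 0.0], [0.287, -0.958, -0.0], [0.0, 0.0, -1.0]]
force: [-0.6, 0.2, 4.8]
opening: 0.009
grasp_force: 2.5
```

```bash
python3 -m handwheel '[{"delta_rot":[0,0,0],"xyz":[0,0,0.5],"hand":1},{"delta_rot":[0,0,0],"xyz":[0,0,0.6],"hand":1},{"delta_rot":[0,0,0],"xyz":[0,0,0.6],"hand":1},{"delta_rot":[0,0,0],"xyz":[0,0,0.6],"hand":1},{"delta_rot":[0,0,0],"xyz":[0,0,0.6],"hand":1}]';python3 -m handwheel '[{"delta_rot":[0,0,0],"xyz":[0,0,-4],"hand":1},{"delta_rot":[0,0,0],"xyz":[0,0,-14],"hand":1},{"delta_rot":[0,0,0],"xyz":[0,0,-28],"hand":1},{"delta_rot":[0,0,0],"xyz":[0,0,-42],"hand":1},{"delta_rot":[0,0,0],"xyz":[0,0,-50],"hand":1}]'; python3 -c "
from h import *
delta([.5506,-.0369,.135])
cv2.imwrite('pics/s4.png',vision.capture('scene')[160:260,190:370,::-1].repeat(4,0).repeat(4,1))"
```

```text
time_s: 10.35
position: [0.5697, -0.2482, 0.1267]
tcp_rot: [[0.958, 0.287, 0.0], [0.287, -0.958, -0.0], [0.0, 0.0, -1.0]]
force: [-0.9, 0.5, 5.9]
opening: 0.011
grasp_force: 2.9
time_s: 10.98
position: [0.5701, -0.2484, 0.1777]
tcp_rot: [[0.958, 0.287, 0.002], [0.287, -0.958, -0.001], [0.001, 0.002, -1.0]]
force: [-0.1, -0.3, -0.3]
opening: 0.007
grasp_force: 0.0
t 10.975 pos [ 0.5701 -0.2484  0.1777] F [-0.0752 -0.298  -0.2861]
tool mm [  41.9298 -208.2919   42.4397]
```

View pics/s4.png

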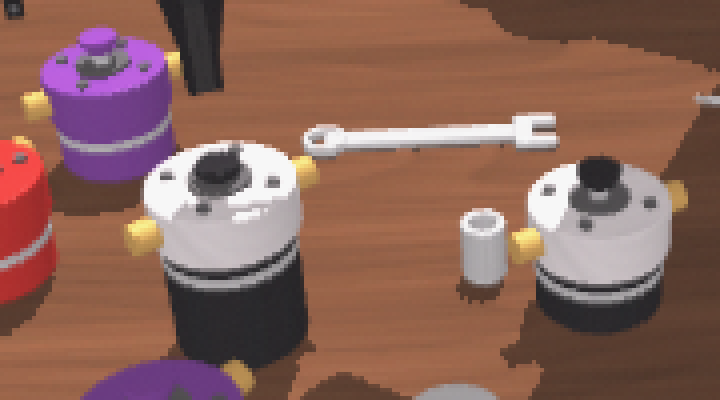

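The middle cap at crop (218,168) is down. The short one at crop (600,172) is still up. I'll move over the short filter and descend to 32 mm above its cap.

```bash
python3 -m handwheel '[{"delta_rot":[0,0,0],"xyz":[11,-52,0],"hand":1},{"delta_rot":[0,0,0],"xyz":[22,-104,0],"hand":1},{"delta_rot":[0,0,0],"xyz":[33,-156,0],"hand":1},{"delta_rot":[0,0,0],"xyz":[42,-208,10],"hand":1},{"delta_rot":[0,0,0],"xyz":[42,-208,42],"hand":1}]'; python3 - <<'E'
from h import *
c=[.5506,-.0369,.103]; delta(c)
m=vision.camera_model("wrist"); im=vision.capture("wrist")[:,:,::-1].copy()
p=proj(m,[.5506,-.0369,.095]);print(p); cv2.circle(im,tuple(np.int32(p)),2,(0,0,255),-1)
cv2.imwrite("pics/w3.png",im[130:300,180:460].repeat(2,0).repeat(2,1))
E
```

```text
time_s: 11.65
position: [0.5502, -0.0332, 0.1353]
tcp_rot: [[0.957, 0.292, 0.003], [0.292, -0.957, -0.0], [0.003, 0.001, -1.0]]
force: [0.5, -1.4, -0.3]
opening: -0.001
grasp_force: 0.0
t 11.65 pos [ 0.5502 -0.0332  0.1353] F [ 0.4848 -1.4219 -0.3356]
tool mm [-0.8168  3.6216 32.3096]
[320.5739 234.8306]
```

View pics/w3.png

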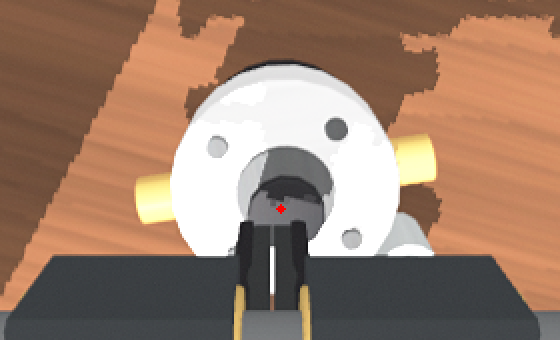

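The short cap is at about (286,212) in the crop, close to the estimate at (281,209). The arm is still settling, so I'll descend part way and re-read.

```bash
python3 -m handwheel '[{"delta_rot":[0,0,0],"xyz":[0,0,5],"hand":1},{"delta_rot":[0,0,0],"xyz":[0,0,12],"hand":1},{"delta_rot":[0,0,0],"xyz":[0,0,18],"hand":1},{"delta_rot":[0,0,0],"xyz":[0,0,20],"hand":1},{"delta_rot":[0,0,0],"xyz":[0,0,20],"hand":1}]'; python3 -c "
from h import *
delta([.551,-.038,.103])"
```

```text
time_s: 12.32
position: [0.5502, -0.037, 0.1142]
tcp_rot: [[0.958, 0.286, 0.0], [0.286, -0.958, 0.0], [0.0, 0.0, -1.0]]
force: [-0.3, -0.6, -0.7]
opening: 0.002
grasp_force: 0.0
t 12.325 pos [ 0.5502 -0.037   0.1142] F [-0.2908 -0.6126 -0.6958]
tool mm [ 0.4632  1.138  11.1921]
```

Target TCP z is about 0.0920 (tip 84.0 mm), then a final small push as before.

```bash
python3 -m handwheel '[{"delta_rot":[0,0,0],"xyz":[0.5,1,4],"hand":1},{"delta_rot":[0,0,0],"xyz":[0.5,1,8],"hand":1},{"delta_rot":[0,0,0],"xyz":[0.5,1,11],"hand":1},{"delta_rot":[0,0,0],"xyz":[0.5,1,14],"hand":1},{"delta_rot":[0,0,0],"xyz":[0.5,1,16],"hand":1}]';python3 -m handwheel '[{"delta_rot":[0,0,0],"xyz":[0,0,1.5],"hand":1},{"delta_rot":[0,0,0],"xyz":[0,0,3],"hand":1},{"delta_rot":[0,0,0],"xyz":[0,0,4.5],"hand":1},{"delta_rot":[0,0,0],"xyz":[0,0,6],"hand":1},{"delta_rot":[0,0,0],"xyz":[0,0,6],"hand":1}]'
```

```text
time_s: 12.95
position: [0.5509, -0.0376, 0.0982]
tcp_rot: [[0.958, 0.287, -0.0], [0.287, -0.958, 0.0], [-0.0, -0.0, -1.0]]
force: [-1.1, 0.5, 2.4]
opening: 0.003
grasp_force: 1.4
time_s: 13.58
position: [0.5509, -0.0375, 0.0922]
tcp_rot: [[0.958, 0.287, -0.0], [0.287, -0.958, 0.0], [-0.0, -0.0, -1.0]]
force: [-1.0, 0.5, 4.3]
opening: 0.01
grasp_force: 2.3
```

```bash
python3 -m handwheel '[{"delta_rot":[0,0,0],"xyz":[0,0,0.5],"hand":1},{"delta_rot":[0,0,0],"xyz":[0,0,0.8],"hand":1},{"delta_rot":[0,0,0],"xyz":[0,0,0.8],"hand":1},{"delta_rot":[0,0,0],"xyz":[0,0,0.8],"hand":1},{"delta_rot":[0,0,0],"xyz":[0,0,0.8],"hand":1}]';python3 -m handwheel '[{"delta_rot":[0,0,0],"xyz":[0,0,-4],"hand":1},{"delta_rot":[0,0,0],"xyz":[0,0,-20],"hand":1},{"delta_rot":[0,0,0],"xyz":[0,0,-50],"hand":1},{"delta_rot":[0,0,0],"xyz":[0,0,-100],"hand":1},{"delta_rot":[0,0,0],"xyz":[0,0,-120],"hand":1}]'; python3 -m handwheel '[{"delta_rot":[0,0,0],"xyz":[0,0,0],"hand":1},{"delta_rot":[0,0,0],"xyz":[0,0,0],"hand":1},{"delta_rot":[0,0,0],"xyz":[0,0,0],"hand":1},{"delta_rot":[0,0,0],"xyz":[0,0,0],"hand":1},{"delta_rot":[0,0,0],"xyz":[0,0,0],"hand":1}]'; python3 -c "
from h import *
cv2.imwrite('pics/s5.png',cv2.resize(vision.capture('scene')[130:270,200:500,::-1],(800,373),interpolation=2))"
```

```text
time_s: 14.2
position: [0.5509, -0.0376, 0.0917]
tcp_rot: [[0.958, 0.287, 0.0], [0.287, -0.958, -0.0], [0.0, 0.0, -1.0]]
force: [-1.8, 0.6, 5.5]
opening: 0.003
grasp_force: 2.9
time_s: 14.82
position: [0.5527, -0.038, 0.2151]
tcp_rot: [[0.958, 0.287, 0.006], [0.287, -0.958, -0.002], [0.005, 0.003, -1.0]]
force: [-0.1, 0.0, -0.4]
opening: 0.012
grasp_force: 0.0
time_s: 15.45
position: [0.5507, -0.0375, 0.2107]
tcp_rot: [[0.958, 0.287, -0.001], [0.287, -0.958, 0.0], [-0.001, -0.001, -1.0]]
force: [-0.3, -0.7, -0.3]
opening: 0.006
grasp_force: 0.0
```

View pics/s5.png

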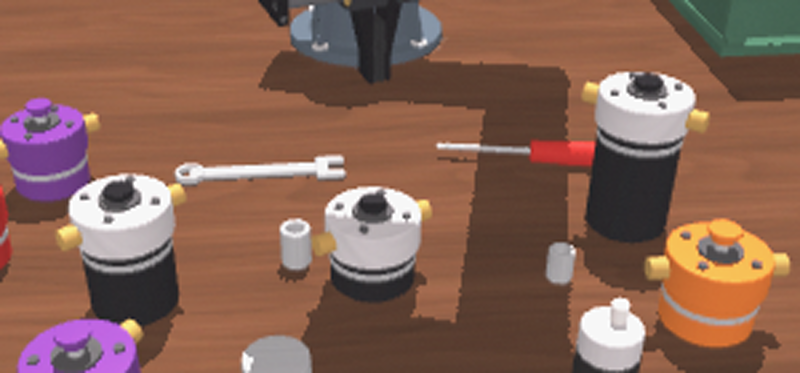

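All three caps are down, at crop (648,82), (120,190) and (373,207). The filters are upright, the rest of the bench is undisturbed and the gripper is clear.

```bash
python3 -c "
from rig import workorder
print(workorder.hand_in())"
```

```text
the job is handed in; nothing more can be done
None
```

I pressed all three indicators fully down in order (tall, middle, short), with readings of at most about 6 N; the last picture shows all three caps down and the filters upright, and the job is handed in (no verdict was returned).

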